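# Free the propagator's lid and hold it open to air the seedlings

### The job

Take the seam pick from its block and run its point along the open seam at the front of the propagator, from the left end to the right end (left as the robot sees it) in one pass, keeping the point down in the groove and moving slowly, about 4 cm a second, whenever it is in there; then stand the pick upright in its block again, handle resting on the block. Then lift the lid by its bar handle to 45 degrees and finish there, still gripping the handle and holding the lid still: it falls shut if let go. Leave the pots, mister, trowel and cloche where they stand.

Things in the scene. Friction and masses are not known exactly. Their poses are not given: they have to be found in the camera images.
- frame: Wooden propagator box fixed to the table, 250 mm (x) by 264 mm (y) by 120 mm high, walls 12 mm; its glazed lid lies between the walls, flush with the rim. Origin at the centre of its underside; z up, x from the front (seam and handle, robot's side) to the back (hinge), y to the left seen from the robot. The seam is the groove between front wall and lid, at x = -105 mm.
- seam_left (a point): Near the left (+y) end of the open seam, a straight groove along the box's y, 15 mm wide, 14 mm deep, 240 mm long, between the front wall and the lid's front edge. The point lies on its centre line at the mouth (rim level, 120 mm above the table), 15 mm from the end wall. Axes as the box.
- seam_right (a point): The same near the right (-y) end, 210 mm from seam_left, 15 mm from that end wall.
- lid (a joint): Opening angle of the lid in rad: 0 shut and level, 0.785 is 45 degrees, can go to 1.9. The lid (about 0.5 kg, 203 mm deep, 12 mm thick) turns freely about its back edge and falls shut if let go.
- lid_hinge (a point): Middle of the lid's hinge line, which runs along the box's y axis at the back, 114 mm above the table. Axes as the box.
- lid_handle (a point): Centre of the round steel bar handle on the lid near its front edge: 12 mm thick, running along y between two posts 100 mm apart, bar centre 38 mm above the lid's top face. From the hinge line it lies 175 mm towards the front and 44 mm up when shut, and moves with the lid. Axes turn with the lid.
- pick_grip (a point): Seam pick: middle of its square wooden handle, 22 by 22 mm, 70 mm long (half-way up the handle, 120 mm above the point). Axes: z along the pick, up from point to handle; x and y square to the handle's faces. The pick weighs about 80 g.
- pick_tip (a point): Point of the pick's round steel spike, 120 mm below the handle's middle. The spike is 4 mm thick at the point, 6 mm up to 30 mm, then 11 mm up to the handle's flat shoulder, 85 mm above the point.
- block_hole (a point): Centre of the mouth of the hole in the fixed dark wooden tool block (64 by 64 mm, 95 mm high, hole 19 mm wide and 90 mm deep, straight down). The pick stands in it upright, its handle's shoulder resting on the block's top. z up.
- pot_a: Bystander: terracotta pot, 100 mm across the rim, 95 mm high. Origin at its underside.
- pot_b: Bystander: terracotta pot, 90 mm across the rim, 85 mm high. Origin at its underside.
- pot_c: Bystander: terracotta pot, 110 mm across the rim, 105 mm high. Origin at its underside.
- mister: Bystander: white plastic plant mister with press trigger, 72 mm across, 178 mm high. Origin at its underside.
- trowel: Bystander: stainless trowel with wooden grip lying flat, 300 mm long along its x (grip to -x), 70 mm wide, 28 mm high. Origin at its underside.
- cloche: Bystander: glass cloche, 170 mm across, 212 mm high. Origin at its underside.
Mind the look-alikes: they are no part of the job. Of the things that look like the part that bears pick_grip, the larger one is meant.

How it is judged (in metres and radians):
On the way, in this order (a step that is already met when the one before it is completed fails the run):
1. the pick's point is down in the seam at its left end (x of pick_tip in the frame of frame between -0.114 and -0.096 m and z of pick_tip in the frame of frame between 0.1 and 0.118 m and y of pick_tip in the frame of frame between 0.08 and 0.125 m), for 0.05 s.
2. the point has come, in the seam, past the left quarter (x of pick_tip in the frame of frame between -0.114 and -0.096 m and z of pick_tip in the frame of frame between 0.1 and 0.118 m and y of pick_tip in the frame of frame between -0.125 and 0.04 m), for 0.05 s.
3. past the middle (x of pick_tip in the frame of frame between -0.114 and -0.096 m and z of pick_tip in the frame of frame between 0.1 and 0.118 m and y of pick_tip in the frame of frame between -0.125 and 0 m), for 0.05 s.
4. past the right quarter (x of pick_tip in the frame of frame between -0.114 and -0.096 m and z of pick_tip in the frame of frame between 0.1 and 0.118 m and y of pick_tip in the frame of frame between -0.125 and -0.04 m), for 0.05 s.
5. to the right end (x of pick_tip in the frame of frame between -0.114 and -0.096 m and z of pick_tip in the frame of frame between 0.1 and 0.118 m and y of pick_tip in the frame of frame between -0.125 and -0.08 m), for 0.05 s.
6. the pick stands in its block again, let go, the lid still shut (horizontal distance between pick_tip and block_hole below 0.007 m and height (world z) of pick_grip below 0.134 m and angle between pick_grip's own z axis and vertical below 0.1 rad and contact force between pick and the fingers below 0.1 N and value of joint lid below 0.15 rad), for 0.2 s.
At the end, for the whole second after the job is handed in: The lid is held by the fingers at its bar handle (grasp point within 40 mm of the bar's centre, contact over 0.5 N) at 45 degrees plus or minus 6, still (under 0.05 rad/s); the pick stands upright in its block (within 7 mm of the hole's centre, fully down, under 0.1 rad of lean), not touched (value of joint lid between 0.68 and 0.89 rad and velocity of joint lid between -0.05 and 0.05 rad/s and contact force between lid and the fingers above 0.5 N and distance between the grasp point and lid_handle below 0.04 m and horizontal distance between pick_tip and block_hole below 0.007 m and height (world z) of pick_grip below 0.134 m and angle between pick_grip's own z axis and vertical below 0.1 rad and contact force between pick and the fingers below 0.1 N); the arm keeps its last pose, push and grip.
It fails at once if the pick moves faster than 10 cm a second while its point is in the seam (x of pick_tip in the frame of frame between -0.114 and -0.096 m and z of pick_tip in the frame of frame between 0.1 and 0.118 m and y of pick_tip in the frame of frame between -0.12 and 0.12 m and linear speed of pick above 0.1 m/s).
It fails at once if a bystander is shifted by more than 3 cm (distance of any of pot_a, pot_b, pot_c, mister, trowel, cloche from where it was at the start of the episode above 0.03 m).
It also fails if it takes over 72 s, if anything falls off the work surface, if the arm or the gripper's body presses on something with over 40 N, if the wrist force passes 120 N, or if a joint passes its speed limit or range.

### The arm

A 6-joint arm with a two-finger parallel gripper is mounted at the origin on the work surface. World frame = base frame: x ahead of the robot, y to its left, z up, the work surface at z = 0. Lengths are in mm, angles in rad, forces in N, time in s.
With the tool pointing down it reaches from about 325 to 875 mm from the base axis. Payload 4.4 kg.
Tool frame: the origin (TCP) lies at the very end of the fingers, on their centre line; the grasp point (between the pads) lies 19 mm behind it; x points along the fingers, y is the direction in which the jaws open and shut, and the axes are right-handed (so a half turn about x gives the same grasp; the last joint's range is limited). The gripper opens to 85 mm and grips with 20 to 120 N. Pads are 22 mm wide; open, the fingers measure 114 mm over their backs; the gripper's body (76 mm by 85 mm) begins 54 mm behind the grasp point. The pads swing forward as they close: fully open they stand 13 mm farther back than shut.
Start: joints at [-1.488, 0.207, 1.542, -0, 1.393, -0.15], TCP at [132.641, -559.494, 231.282] pointing down, gripper open.
Joint ranges: [-2.73, 2.73], [-0.86, 2.22], [0.23, 2.46], [-1.11, 4.25], [0.08, 2.63], [-2.82, 2.82]. Speed limits (rad/s): [2.79, 2.79, 3.14, 3.14, 3.14, 3.14].

### API

Orientations are given as a rotation vector (axis times angle).
In Python, from bench import ctrl gives the robot as it stands.
- The arm moves only by the tool apply_moves, never from a script. Its argument "rows" is a list that holds one entry, the list of rows, each a list of 7 numbers: the shift along the world's x, y, z in m, then the turn, a rotation vector about the world's x, y, z in rad, then the finger opening in m, from 0 to 0.0854. A call has 1 to 8 rows; each row shifts and turns the commanded pose from where the row before left it; what a row does not reach is not made up. A row lasts 1/10 s, in which the tool goes at most 50 mm and 8.59 degrees, less where a joint would pass 70% of its speed; a pose out of reach is approached as far as the arm can. A call is refused whole if a number of a shift passes 0.05 or a number of a turn 0.15, either way. A call with a gripper value outside its range is refused whole. The fingers move at their own pace and stop on an object; "squeeze" is the grip in N (left out, the last holds). Time passes only in rows, so rows that do not move let the fingers close. It gives the time, the measured TCP pose, the force and the opening at its end, in the units of the state.
- ctrl.sense(): the state, without advancing time (a new reading comes with each control period).
- ctrl.snapshot(name): name is "scene" or "top" or "wrist"; returns (picture, depth): 400x640x3 uint8, red, green, blue; 400x640 float32, mm along the optical axis (not along the pixel's ray), 0 where there is no reading.
- ctrl.camera_params(name): a dict with "intrinsics" (3x3 intrinsics, pixels), "R" (3x3) and "t" (3): a world point X has camera coordinates R X + t. Camera axes: x right, y down, z forward; pixel columns grow to the right and rows downward; lengths in mm; the calibration is good to about 2 mm. The wrist camera is an equidistant fisheye: a pixel r from the principal point sees the ray r / f radians off the axis. A picture is of the moment at which its call begins: read the wrist's pose just before it. camera_params takes no time and is no camera call; for the wrist camera it gives the pose at the moment of the call.
- ctrl.job_done(): hands the job in, once; it reports no verdict.
Trained networks look in the newest picture that a camera, given by its name, has taken for a name from the list of things; names that differ only in an ending like _2 or _b are one class to them, and where a whole thing is asked for, a point or a joint stands for the part that bears it (a point fixed in the world has none). Each returns a list of dicts, best first, with "conf" (0 to 1); they miss things now and then, are a little off and sometimes report something else, mostly with a low value. They report only what shows in the picture. A call takes as long as a camera call. They do not tell look-alikes from the thing itself.
- ctrl.search_frame(name, camera): "rect" ([left, top, width, height] in pixels, round what is visible of it).
- ctrl.silhouettes(name, camera): "region" (400x640 bool, what is visible of it) and "rect" ([left, top, width, height] in pixels, round what is visible of it).
The state is a dict: "t": time; "joint_pos": joint angles; "joint_vel": joint speeds; "effort": joint torques, N m; "ee_pos": TCP position; "tcp_rot": TCP orientation; "force": force on the tool from outside, world axes, zero at the start; "torque": the same for the moment, N m; "opening": finger opening in mm.
Only numpy, scipy, OpenCV 4.12 (cv2) and the standard library are available. Lean on these libraries where they do the work, as an engineer would, in place of code of your own. Each camera call takes 0.05 s, during which the arm holds its last target. There are 200 camera calls.

## Working session

There is one attempt and no reset: what is moved stays moved. The work goes in short steps, Python scripts to look and compute and a tool call to move; the robot and the scene stay as the last step left them, time stands still between calls to the robot, and variables do not carry over. Pictures are saved under pics/ and viewed, about 8 in all and at most 12, crops included, and the job is handed in when it is done.

Besides the shell and the picture viewer there is one more tool, called after "Call:" by a JSON object that holds its "op" and its "data", one argument or row to a line. apply_moves: Moves the arm, as the interface text tells. Its arguments: {"type":"object","properties":{"rows":{"type":"array"},"squeeze":{"type":"number"}},"required":["rows"]}

```bash
ls; mkdir -p pics; cat > h.py <<'E'
import numpy as np,cv2
from bench import ctrl
def snap(n):
    P=ctrl.camera_params(n); im,d=ctrl.snapshot(n); return im,d,P
def cloud(d,P):
    K=np.array(P["intrinsics"]);R=np.array(P["R"]);t=np.array(P["t"])
    v,u=np.indices(d.shape); z=d.astype(float)
    c=np.stack([(u-K[0,2])/K[0,0]*z,(v-K[1,2])/K[1,1]*z,z],-1)
    X=(c-t)@R; X[d<=0]=np.nan; return X
def save(n,im): cv2.imwrite("pics/"+n,cv2.cvtColor(im,cv2.COLOR_RGB2BGR))
E
python3 - <<'E'
from h import *
print(ctrl.sense())
ims=[]
for n in("scene","top"):
    im,d,P=snap(n); X=cloud(d,P); np.savez(n,im=im,d=d,X=X); o=im.copy()
    print(n,np.array(P["R"]).round(3).tolist(),np.array(P["t"]).round(0),np.array(P["intrinsics"]).round(0).tolist())
    for k in("pick_grip","block_hole","frame","lid_handle","lid","mister","pot_a","trowel","cloche"):
        try:
            for r in ctrl.silhouettes(k,n)[:4]:
                m=r["region"]; p=X[m]; p=p[~np.isnan(p[:,0])]
                print(k,round(r["conf"],2),r["rect"],np.median(p,0).round(0),np.percentile(p,2,axis=0).round(0),np.percentile(p,98,axis=0).round(0))
        except Exception as e: print(k,e)
    ims.append(o)
save("a1.png",ims[0]);save("a2.png",ims[1])
E
```

```text
pics
{'t': 0.0, 'joint_pos': array([-1.48850930e+00,  2.07432746e-01,  1.54295120e+00, -3.36259156e-06,
        1.39350233e+00, -1.50488879e-01]), 'joint_vel': array([-3.35348073e-04, -2.85310243e-04,  9.00608355e-05,  6.62766374e-04,
        1.27246575e-05,  3.58548144e-04]), 'effort': array([ 2.93722678e-04, -3.83029962e+01, -2.91595674e+01, -4.81002335e-04,
        1.04006898e-02, -1.98406531e-05]), 'ee_pos': array([ 132.57208348, -558.73227731,  230.11983178]), 'tcp_rot': array([ 2.09911139,  0.24783413, -2.09895312]), 'force': array([-0.19971014,  0.03613532,  0.05203373]), 'torque': array([0.02867042, 0.00067156, 0.03122205]), 'opening': 85.45349669521349}
scene [[-0.582, 0.813, -0.01], [0.643, 0.453, -0.618], [-0.498, -0.366, -0.786]] [ 318. -283. 1456.] [[387.0, 0.0, 316.0], [0.0, 387.0, 198.0], [0.0, 0.0, 1.0]]
pick_grip 0.71 [458.3, 233.3, 10.3, 19.7] [425. 392.  88.] [367. 383.  -1.] [432. 402. 110.]
pick_grip 0.58 [424.8, 216.8, 13.3, 18.9] [465. 308. 145.] [441. 296.  95.] [467. 319. 165.]
block_hole 0.92 [407.8, 216.8, 39.4, 44.5] [485. 310.  80.] [426. 276.   1.] [489.
[... 1324 characters left out ...]
 66.5] [624.  22. 117.] [527. -91. 111.] [722. 135. 161.]
mister 0.77 [169.0, 160.7, 35.8, 29.4] [639. 416. 120.] [599. 395.   9.] [678. 441. 180.]
mister 0.44 [266.4, 147.3, 78.1, 65.4] [624.  22. 117.] [530. -88. 111.] [722. 134. 161.]
pot_a 0.61 [207.3, 143.0, 33.8, 36.6] [701. 315.  64.] [639. 249.   3.] [739. 351. 107.]
pot_a 0.27 [264.7, 144.3, 82.4, 77.1] [618.  22. 117.] [ 498. -104.   87.] [742. 149. 157.]
trowel 0.78 [255.4, 249.3, 85.9, 21.8] [361. 110.   9.] [328. -82.  -1.] [392. 201.  29.]
trowel 0.23 [264.6, 141.7, 83.4, 83.1] [618.  22. 117.] [ 498. -104.   73.] [742. 150. 157.]
cloche 0.79 [386.0, 139.0, 54.3, 54.1] [ 671. -315.  156.] [ 606. -397.   14.] [ 751. -254.  205.]
```

View pics/a1.png

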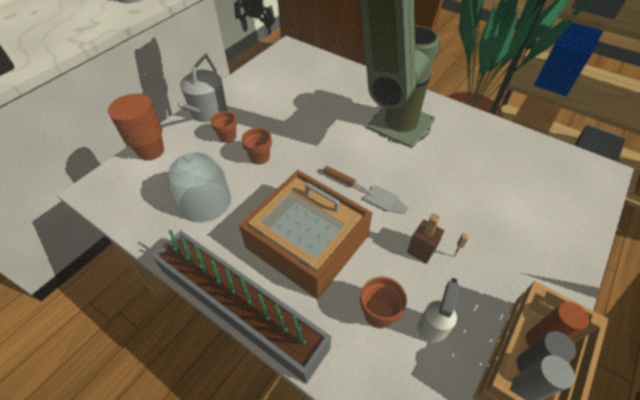

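View pics/a2.png

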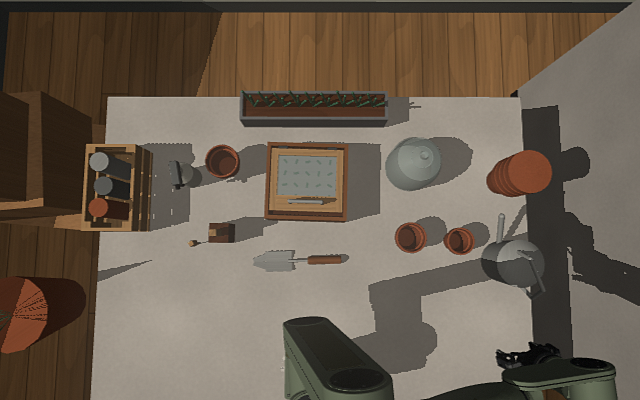

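The scene view shows the box at (305,232), the block with the pick at (427,238) and a smaller look-alike at (460,242). In the top view the trowel is at (300,260) and the block at (222,233). I'll fit the box and block from the clouds I already have.

```bash
python3 - <<'E'
from h import *
from scipy.spatial.transform import Rotation as Ro
s=ctrl.sense(); print(Ro.from_rotvec(s["tcp_rot"]).as_matrix().round(3).tolist())
for n in("scene","top"):
    X=np.load(n+".npz")["X"]
    def sel(c,w,z0,z1):
        m=(abs(X[...,0]-c[0])<w)&(abs(X[...,1]-c[1])<w)&(X[...,2]>z0)&(X[...,2]<z1); return X[m]
    for nm,c,w,z0,z1 in(("box",(620,22),190,112,128),("handle",(550,22),100,140,175),("block",(457,308),48,88,100),("pick",(457,308),40,105,175),("small",(425,392),40,20,175)):
        p=sel(c,w,z0,z1)
        if len(p)<4: print(n,nm,len(p));continue
        r=cv2.minAreaRect(p[:,:2].astype(np.float32)); print(n,nm,len(p),np.round(r[0],1),np.round(r[1],1),round(r[2],1),"z",np.percentile(p[:,2],[5,50,95]).round(1))
P=ctrl.camera_params("wrist");print(P["intrinsics"],(-np.array(P["R"]).T@P["t"]).round(1),np.array(P["R"]).round(3).tolist())
E
```

```text
[[0.0, 0.231, -0.973], [-0.0, -0.973, -0.231], [-1.0, 0.0, -0.0]]
scene box 6887 [621.1  21. ] [266.5 254.6] 88.3 z [112.9 116.9 120.6]
scene handle 188 [553.2  24.7] [111.7  12.3] 88.2 z [147.2 160.4 164.1]
scene block 397 [456.5 307.2] [64.2 68.3] 88.7 z [90. 93. 96.]
scene pick 183 [455.6 307.8] [24.5 22.3] 0.3 z [110.8 148.7 163.9]
scene small 128 [421.8 391.8] [16.9 16.7] 32.6 z [ 38.1  88.2 109.3]
top box 5402 [622.1  22.1] [264.2 250.9] 88.3 z [113.1 117.7 122.5]
top handle 136 [552.   24.8] [109.   11.7] 87.3 z [156.9 161.8 165.4]
top block 314 [454.8 307.8] [61.7 66.8] 0.1 z [90.2 94.5 98.2]
top pick 85 [454.7 307.1] [21.4 21.2] 4.9 z [111.5 161.  168.1]
top small 58 [420.3 391.9] [15.6 16.3] 32.4 z [ 60.2 100.9 112.7]
[[309.70691629   0.         317.43380675]
 [  0.         309.70691629 196.29907709]
 [  0.           0.           1.        ]] [ 212.4 -539.3  374. ] [[0.231, -0.973, -0.001], [-0.921, -0.219, 0.322], [-0.314, -0.074, -0.947]]
```

Call:
{"op": "apply_moves", "data": {
  "rows": [
    [[0.035,0.031,0.01,0,0,0.149,0.0854],[0.035,0.031,0.01,0,0,0.149,0.0854],[0.035,0.031,0.01,0,0,0.149,0.0854],[0.035,0.031,0.01,0,0,0.149,0.0854],[0.035,0.031,0.01,0,0,0.149,0.0854],[0.035,0.031,0.01,0,0,0.149,0.0854],[0.035,0.031,0.01,0,0,0.149,0.0854],[0.035,0.031,0.01,0,0,0.149,0.0854]]
  ]
}}

```text
t: 1.8
ee_pos: [413.8, -310.0, 312.0]
tcp_rot: [1.311, 1.139, -1.311]
force: [0.9, -0.5, 0.7]
opening: 85.3
```

Call:
{"op": "apply_moves", "data": {
  "rows": [
    [[0.002,0.049,0,0,0,0.145,0.0854],[0.002,0.049,0,0,0,0,0.0854],[0.002,0.049,0,0,0,0,0.0854],[0.002,0.049,0,0,0,0,0.0854],[0.002,0.049,0,0,0,0,0.0854],[0.002,0.049,0,0,0,0,0.0854],[0.002,0.049,0,0,0,0,0.0854],[0.002,0.049,0,0,0,0,0.0854]]
  ]
}}

```text
t: 2.6
ee_pos: [428.4, 82.5, 311.7]
tcp_rot: [1.211, 1.207, -1.209]
force: [1.2, 0.4, 0.0]
opening: 85.3
```

Call:
{"op": "apply_moves", "data": {
  "rows": [
    [[0.0045,0.0375,-0.01,0,0,0,0.0854],[0.0045,0.0375,-0.01,0,0,0,0.0854],[0.0045,0.0375,-0.01,0,0,0,0.0854],[0.0045,0.0375,-0.01,0,0,0,0.0854],[0.0045,0.0375,-0.01,0,0,0,0.0854],[0.0045,0.0375,-0.01,0,0,0,0.0854],[0,0,0,0,0,0,0.0854]]
  ]
}}

```text
t: 3.3
ee_pos: [454.5, 308.8, 249.2]
tcp_rot: [1.205, 1.213, -1.209]
force: [-0.4, -0.2, -0.2]
opening: 85.6
```

```bash
cat >> h.py <<'E'
def fcloud(d,P):
    K=np.array(P["intrinsics"]);R=np.array(P["R"]);t=np.array(P["t"])
    v,u=np.indices(d.shape); a=(u-K[0,2])/K[0,0];b=(v-K[1,2])/K[1,1]; r=np.hypot(a,b)+1e-9
    k=np.tan(np.minimum(r,1.5))/r; z=d.astype(float)
    X=(np.stack([a*k*z,b*k*z,z],-1)-t)@R; X[(d<=0)|(r>1.4)]=np.nan; return X
def proj(p,P):
    K=np.array(P["intrinsics"]); c=np.array(P["R"])@p+np.array(P["t"]); h=np.hypot(c[0],c[1]); th=np.arctan2(h,c[2])
    return K[0,2]+K[0,0]*th*c[0]/h, K[1,2]+K[1,1]*th*c[1]/h
def rects(X,L):
    for nm,c,w,z0,z1 in L:
        m=(abs(X[...,0]-c[0])<w)&(abs(X[...,1]-c[1])<w)&(X[...,2]>z0)&(X[...,2]<z1); p=X[m]
        if len(p)<4: print(nm,len(p));continue
        r=cv2.minAreaRect(p[:,:2].astype(np.float32)); print(nm,len(p),np.round(r[0],1),np.round(r[1],1),round(r[2],1),"z",np.percentile(p[:,2],[5,50,95]).round(1))
E
python3 - <<'E'
from h import *
s=ctrl.sense();print(s["ee_pos"].round(1),s["tcp_rot"].round(3))
im,d,P=snap("wrist");X=fcloud(d,P);np.savez("w1",im=im,d=d,X=X)
rects(X,[("picktop",(455,307),30,158,172),("pick",(455,307),30,105,172),("block",(456,307),48,88,100),("box",(621,22),190,112,128)])
save("a3.png",im)
E
```

```text
[454.5 308.8 249.2] [ 1.205  1.213 -1.209]
picktop 796 [453.4 310.6] [22.9 21.7] 0.0 z [162.3 164.8 166. ]
pick 1197 [453.2 310.6] [22.9 22. ] 1.0 z [113.8 164.2 165.9]
block 2997 [453.6 309.5] [64.9 64.8] 89.2 z [93.7 95.  96.2]
box 3848 [620.9  45. ] [224.9 251.2] 87.9 z [114.6 118.8 120.7]
```

View pics/a3.png

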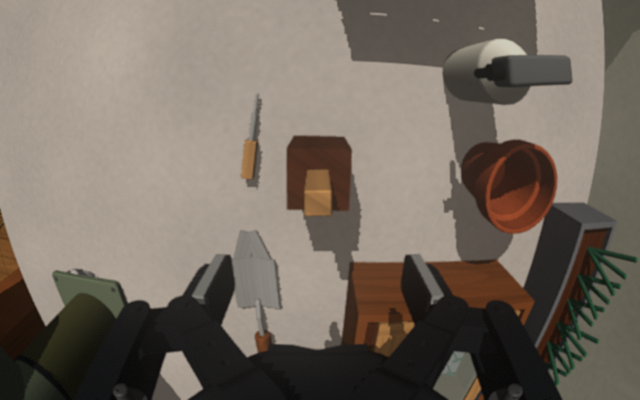

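Wrist view: the pick handle is at (317,190) on its block at (320,172). The smaller look-alike is at (250,150). This matches the global estimate to about 3 mm, so I'll descend and grip.

Call:
{"op": "apply_moves", "data": {
  "rows": [
    [[0,0.0005,-0.03,0,0,0,0.0854],[0,0,-0.03,0,0,0,0.0854],[0,0,-0.03,0,0,0,0.0854],[0,0,-0.03,0,0,0,0.0854],[0,0,-0.018,0,0,0,0.0854],[0,0,0,0,0,0,0.03],[0,0,0,0,0,0,0.01],[0,0,0,0,0,0,0.01]]
  ],
  "squeeze": 60
}}

```text
t: 4.15
ee_pos: [457.2, 306.2, 115.3]
tcp_rot: [1.213, 1.207, -1.207]
force: [0.8, -0.6, 0.3]
opening: 43.6
```

Call:
{"op": "apply_moves", "data": {
  "rows": [
    [[0,0,0,0,0,0,0.01],[0,0,0,0,0,0,0.01],[0,0,0,0,0,0,0.01],[0,0,0,0,0,0,0.01]]
  ]
}}

```text
t: 4.55
ee_pos: [456.8, 306.5, 115.1]
tcp_rot: [1.212, 1.207, -1.207]
force: [-0.6, -0.8, 5.8]
opening: 21.4
```

```bash
python3 - <<'E'
from h import *
s=ctrl.sense();print(s["ee_pos"].round(2),s["tcp_rot"].round(4),s["force"].round(1),s["joint_vel"].round(4),s["opening"])
im,d,P=snap("wrist");X=fcloud(d,P)
rects(X,[("picktop",(455,307),30,158,172),("block",(456,307),48,88,100)])
print(ctrl.sense()["ee_pos"].round(2))
E
```

```text
[456.84 306.47 115.09] [ 1.2119  1.2074 -1.2071] [-0.6 -0.8  5.8] [-0.0009  0.0004  0.0002 -0.0013  0.0022  0.0001] 21.356360926455544
picktop 5224 [454.7 310.8] [60.8 24.8] 3.7 z [159.4 164.9 170.3]
block 6412 [453.7 312.5] [58.9 65. ] 89.2 z [92.8 95.  96.1]
[456.85 306.47 115.07]
```

Call:
{"op": "apply_moves", "data": {
  "rows": [
    [[0,0,0.01,0,0,0,0.01],[0,0,0.02,0,0,0,0.01],[0,0,0.03,0,0,0,0.01],[0,0,0.03,0,0,0,0.01],[0,0,0.03,0,0,0,0.01],[0,0,0.02,0,0,0,0.01]]
  ]
}}

```text
t: 5.2
ee_pos: [456.2, 306.4, 256.2]
tcp_rot: [1.212, 1.208, -1.207]
force: [1.0, 1.1, -1.2]
opening: 21.1
```

Call:
{"op": "apply_moves", "data": {
  "rows": [
    [[0.01,-0.025,0,0,0,0,0.01],[0.01,-0.03,0,0,0,0,0.01],[0.01,-0.03,0,0,0,0,0.01],[0.01,-0.03,0,0,0,0,0.01],[0.01,-0.03,0,0,0,0,0.01],[0.01,-0.025,0,0,0,0,0.01],[0.0045,-0.01,0,0,0,0,0.01],[0,0,0,0,0,0,0.01]]
  ]
}}

```text
t: 6.0
ee_pos: [520.4, 125.2, 253.3]
tcp_rot: [1.212, 1.208, -1.212]
force: [0.1, 0.0, -0.9]
opening: 21.4
```

```bash
python3 - <<'E'
from h import *
s=ctrl.sense();print(s["ee_pos"].round(2),s["tcp_rot"].round(4),s["force"].round(1),s["opening"])
im,d,P=snap("wrist");X=fcloud(d,P);np.savez("w2",im=im,d=d,X=X,**{k:np.array(P[k]) for k in("R","t","intrinsics")})
e=s["ee_pos"]; tip=e+[0,0,-105]
print("tip px",proj(tip,P),"seam L",proj(np.array([519.8,129.6,120]),P),"R",proj(np.array([513.5,-80.3,120]),P))
rects(X,[("box",(621,22),190,112,128)])
u,v=[int(x) for x in proj(tip,P)]
a=max(0,v-100);c=im[a:a+200,max(0,u-130):u+130]
print("crop origin",max(0,u-130),a)
save("a4.png",cv2.resize(c,None,fx=3,fy=3,interpolation=cv2.INTER_CUBIC))
E
```

```text
[520.38 125.16 253.32] [ 1.2117  1.2081 -1.2117] [ 0.1  0.  -0.9] 21.394609798839138
tip px (np.float64(318.6714211074217), np.float64(196.2869755351195)) seam L (np.float64(317.93520090248126), np.float64(181.95331174423094)) R (np.float64(313.2123960386166), np.float64(345.62017005865505))
box 26219 [621.4  23.4] [265.9 251.7] 88.1 z [115.1 119.  120.9]
crop origin 188 96
```

View pics/a4.png

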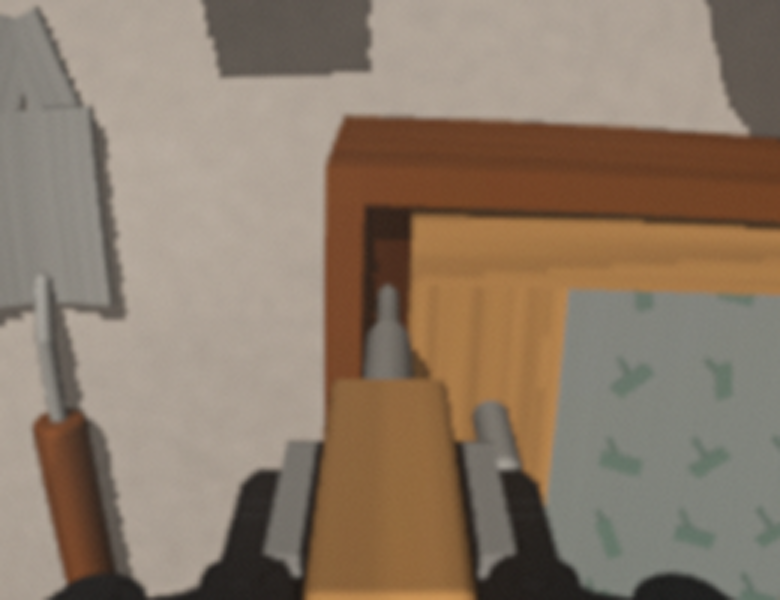

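Wrist crop: the point at (388,290) sits over the middle of the groove, whose edges are at 366 and 411. The groove's left end is at row 207. I'll lower it slowly.

Call:
{"op": "apply_moves", "data": {
  "rows": [
    [[0,0,-0.008,0,0,0,0.01],[0,0,-0.008,0,0,0,0.01],[0,0,-0.006,0,0,0,0.01],[0,0,-0.004,0,0,0,0.01],[0,0,-0.004,0,0,0,0.01],[0,0,-0.004,0,0,0,0.01],[0,0,-0.003,0,0,0,0.01],[0,0,0,0,0,0,0.01]]
  ]
}}

```text
t: 6.85
ee_pos: [519.9, 126.0, 215.8]
tcp_rot: [1.21, 1.209, -1.211]
force: [0.4, -0.4, -0.4]
opening: 21.5
```

```bash
python3 - <<'E'
from h import *
s=ctrl.sense();print(s["ee_pos"].round(2),s["force"].round(1),s["opening"])
im,d,P=snap("wrist");X=fcloud(d,P)
tip=s["ee_pos"]+[0,3,-105]
print(proj(tip,P)); u,v=[int(x) for x in proj(tip,P)]
sc,_,P2=snap("scene")
c=cv2.resize(im[v-60:v+60,u-65:u+65],None,fx=4,fy=4,interpolation=cv2.INTER_CUBIC);print(u-65,v-60)
save("a5.png",c)
E
```

```text
[519.87 125.95 215.77] [ 0.4 -0.4 -0.4] 21.488853381443665
(np.float64(318.7602328794542), np.float64(192.8746690175998))
253 132
```

View pics/a5.png

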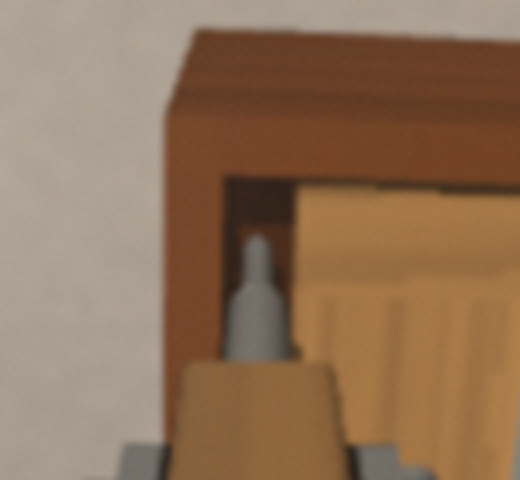

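The point is down in the groove, at most 1 mm left of centre. Starting the pass.

Call:
{"op": "apply_moves", "data": {
  "rows": [
    [[0.0003,-0.004,0,0,0,0,0.01],[0.0002,-0.004,0,0,0,0,0.01],[-0.0001,-0.004,0,0,0,0,0.01],[-0.0001,-0.004,0,0,0,0,0.01],[-0.0001,-0.004,0,0,0,0,0.01],[-0.0001,-0.004,0,0,0,0,0.01],[-0.0001,-0.004,0,0,0,0,0.01],[-0.0001,-0.004,0,0,0,0,0.01]]
  ]
}}

```text
t: 7.75
ee_pos: [520.0, 93.6, 216.3]
tcp_rot: [1.21, 1.209, -1.21]
force: [-1.0, 0.1, -0.3]
opening: 21.4
```

Call:
{"op": "apply_moves", "data": {
  "rows": [
    [[-0.0001,-0.004,0,0,0,0,0.01],[-0.0001,-0.004,0,0,0,0,0.01],[-0.0001,-0.004,0,0,0,0,0.01],[-0.0001,-0.004,0,0,0,0,0.01],[-0.0002,-0.004,0,0,0,0,0.01],[-0.0001,-0.004,0,0,0,0,0.01],[-0.0001,-0.004,0,0,0,0,0.01],[-0.0002,-0.004,0,0,0,0,0.01]]
  ]
}}

```text
t: 8.55
ee_pos: [519.1, 61.7, 216.3]
tcp_rot: [1.21, 1.209, -1.21]
force: [-0.1, -0.5, -0.4]
opening: 21.3
```

```bash
python3 - <<'E'
from h import *
s=ctrl.sense();print(s["ee_pos"].round(2),s["force"].round(1),s["opening"])
im,d,P=snap("wrist");X=fcloud(d,P)
tip=s["ee_pos"]+[0,3,-105]
u,v=[int(x) for x in proj(tip,P)];print(u-65,v-60)
e=s["ee_pos"]
p=X[(abs(X[...,0]-e[0])<9)&(abs(X[...,1]-e[1])<9)&(X[...,2]>e[2]+40)&(X[...,2]<e[2]+60)]
print("handle top z",np.percentile(p[:,2],[10,50,90]) if len(p) else None)
save("a6.png",cv2.resize(im[v-60:v+60,u-65:u+65],None,fx=4,fy=4,interpolation=cv2.INTER_CUBIC))
E
```

```text
[519.05  61.68 216.29] [-0.1 -0.5 -0.4] 21.311275363116323
253 132
handle top z [265.56239634 266.19660797 266.84192892]
```

View pics/a6.png

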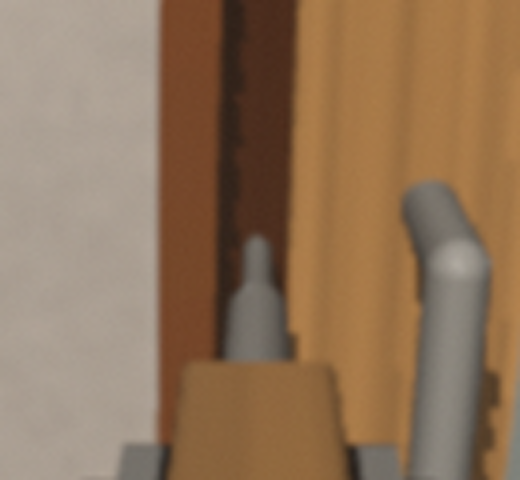

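Mid-pass view: the point at (257,240) is between groove edges 217 and 290, and the handle top at 266 mm puts the point at 111 mm. Continuing with a small correction.

Call:
{"op": "apply_moves", "data": {
  "rows": [
    [[-0.0003,-0.004,0,0,0,0,0.01],[-0.0003,-0.004,0,0,0,0,0.01],[-0.0002,-0.004,0,0,0,0,0.01],[-0.0001,-0.004,0,0,0,0,0.01],[-0.0002,-0.004,0,0,0,0,0.01],[-0.0001,-0.004,0,0,0,0,0.01],[-0.0002,-0.004,0,0,0,0,0.01],[-0.0001,-0.004,0,0,0,0,0.01]]
  ]
}}

```text
t: 9.4
ee_pos: [517.5, 29.7, 216.3]
tcp_rot: [1.21, 1.209, -1.21]
force: [0.3, 0.4, 0.1]
opening: 21.3
```

Call:
{"op": "apply_moves", "data": {
  "rows": [
    [[-0.0002,-0.004,0,0,0,0,0.01],[-0.0001,-0.004,0,0,0,0,0.01],[-0.0002,-0.004,0,0,0,0,0.01],[-0.0001,-0.004,0,0,0,0,0.01],[-0.0002,-0.004,0,0,0,0,0.01],[-0.0001,-0.004,0,0,0,0,0.01],[-0.0002,-0.004,0,0,0,0,0.01],[-0.0001,-0.004,0,0,0,0,0.01]]
  ]
}}

```text
t: 10.2
ee_pos: [516.3, -2.3, 216.3]
tcp_rot: [1.21, 1.209, -1.21]
force: [-0.8, 0.3, -0.3]
opening: 21.3
```

Call:
{"op": "apply_moves", "data": {
  "rows": [
    [[-0.0002,-0.004,0,0,0,0,0.01],[-0.0001,-0.004,0,0,0,0,0.01],[-0.0002,-0.004,0,0,0,0,0.01],[-0.0001,-0.004,0,0,0,0,0.01],[-0.0002,-0.004,0,0,0,0,0.01],[-0.0001,-0.004,0,0,0,0,0.01],[-0.0002,-0.004,0,0,0,0,0.01],[-0.0001,-0.004,0,0,0,0,0.01]]
  ]
}}

```text
t: 11.0
ee_pos: [515.1, -34.3, 216.3]
tcp_rot: [1.21, 1.209, -1.21]
force: [-0.5, 0.5, -0.0]
opening: 21.2
```

```bash
python3 - <<'E'
from h import *
s=ctrl.sense();print(s["ee_pos"].round(2),s["force"].round(1),s["opening"])
im,d,P=snap("wrist")
tip=s["ee_pos"]+[0,3,-105]
u,v=[int(x) for x in proj(tip,P)];print(u-65,v-60)
save("a7.png",cv2.resize(im[v-60:v+60,u-65:u+65],None,fx=4,fy=4,interpolation=cv2.INTER_CUBIC))
E
```

```text
[515.11 -34.3  216.28] [-0.5  0.5 -0. ] 21.15143152664359
253 132
```

View pics/a7.png

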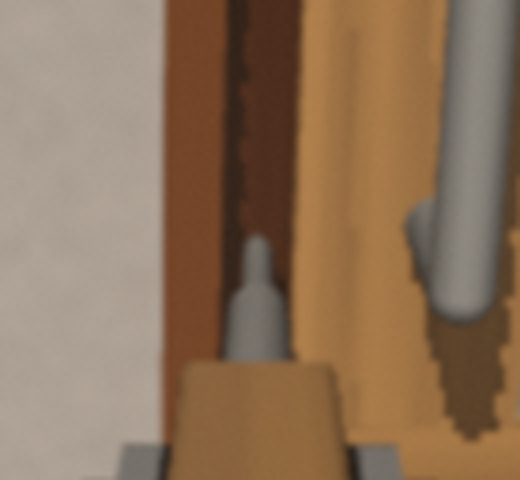

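Point centred at (257,240) between edges 222 and 293. Finishing the last 44 mm, then lifting slowly.

Call:
{"op": "apply_moves", "data": {
  "rows": [
    [[-0.0001,-0.004,0,0,0,0,0.01],[-0.0001,-0.004,0,0,0,0,0.01],[-0.0002,-0.004,0,0,0,0,0.01],[-0.0001,-0.004,0,0,0,0,0.01],[-0.0001,-0.004,0,0,0,0,0.01],[-0.0001,-0.004,0,0,0,0,0.01],[-0.0002,-0.004,0,0,0,0,0.01],[-0.0001,-0.004,0,0,0,0,0.01]]
  ]
}}

```text
t: 11.85
ee_pos: [514.1, -66.3, 216.3]
tcp_rot: [1.21, 1.209, -1.21]
force: [0.4, -0.4, -1.3]
opening: 21.0
```

Call:
{"op": "apply_moves", "data": {
  "rows": [
    [[-0.0001,-0.004,0,0,0,0,0.01],[-0.0001,-0.004,0,0,0,0,0.01],[-0.0002,-0.004,0,0,0,0,0.01],[0,0,0,0,0,0,0.01],[0,0,0,0,0,0,0.01]]
  ]
}}

```text
t: 12.35
ee_pos: [513.7, -78.1, 216.3]
tcp_rot: [1.21, 1.209, -1.21]
force: [0.2, 0.6, 0.0]
opening: 21.5
```

Call:
{"op": "apply_moves", "data": {
  "rows": [
    [[0,0,0.003,0,0,0,0.01],[0,0,0.003,0,0,0,0.01],[0,0,0.003,0,0,0,0.01],[0,0,0.004,0,0,0,0.01],[0,0,0.01,0,0,0,0.01],[0,0,0.02,0,0,0,0.01],[0,0,0.03,0,0,0,0.01],[0,0,0.03,0,0,0,0.01]]
  ]
}}

```text
t: 13.15
ee_pos: [513.5, -77.9, 320.7]
tcp_rot: [1.21, 1.209, -1.21]
force: [1.2, -0.7, -0.7]
opening: 21.2
```

Call:
{"op": "apply_moves", "data": {
  "rows": [
    [[-0.004,0.025,0,0,0,0,0.01],[-0.006,0.04,-0.005,0,0,0,0.01],[-0.006,0.04,-0.005,0,0,0,0.01],[-0.006,0.04,-0.005,0,0,0,0.01],[-0.006,0.04,-0.005,0,0,0,0.01],[-0.006,0.04,-0.005,0,0,0,0.01],[-0.006,0.04,-0.005,0,0,0,0.01],[-0.006,0.04,-0.005,0,0,0,0.01]]
  ]
}}

```text
t: 13.95
ee_pos: [467.5, 228.7, 285.2]
tcp_rot: [1.211, 1.208, -1.209]
force: [0.3, 0.3, 0.2]
opening: 21.6
```

Call:
{"op": "apply_moves", "data": {
  "rows": [
    [[-0.006,0.04,-0.01,0,0,0,0.01],[-0.004,0.027,-0.01,0,0,0,0.01],[-0.0005,0.012,-0.01,0,0,0,0.01],[0,0,-0.005,0,0,0,0.01],[0,0,0,0,0,0,0.01],[0,0,0,0,0,0,0.01]]
  ]
}}

```text
t: 14.55
ee_pos: [457.8, 304.7, 249.6]
tcp_rot: [1.211, 1.207, -1.211]
force: [-0.4, -0.6, -0.6]
opening: 21.6
```

```bash
python3 - <<'E'
from h import *
s=ctrl.sense();print(s["ee_pos"].round(2),s["tcp_rot"].round(4),s["force"].round(1),s["opening"])
im,d,P=snap("wrist");X=fcloud(d,P)
rects(X,[("block",(456,307),48,88,100)])
tip=s["ee_pos"]+[0,3,-105]
u,v=[int(x) for x in proj(tip,P)];print(u-80,v-70)
save("a8.png",cv2.resize(im[v-70:v+70,u-80:u+80],None,fx=4,fy=4,interpolation=cv2.INTER_CUBIC))
E
```

```text
[457.84 304.69 249.58] [ 1.211   1.2073 -1.2112] [-0.4 -0.6 -0.6] 21.610574886274474
block 3688 [453.8 309.4] [65.4 63.9] 89.1 z [93.6 95.  96.2]
238 122
```

View pics/a8.png

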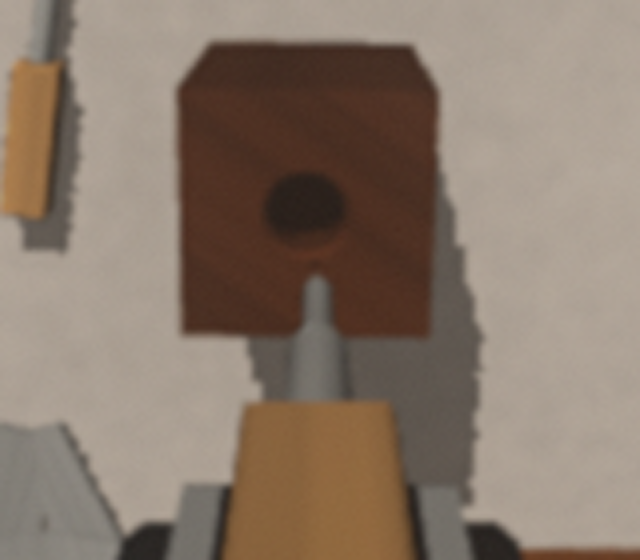

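The wrist crop shows the point at (317,278) and the hole centre about (305,210). I'll intersect both rays at their heights.

```bash
cat >> h.py <<'E'
def ray(u,v,z,P):
    K=np.array(P["intrinsics"]);R=np.array(P["R"]);t=np.array(P["t"]);C=-R.T@t
    a=(u-K[0,2])/K[0,0];b=(v-K[1,2])/K[1,1];r=np.hypot(a,b)
    w=R.T@np.array([np.sin(r)*a/r,np.sin(r)*b/r,np.cos(r)]); return C+w*(z-C[2])/w[2]
E
python3 - <<'E'
from h import *
P=ctrl.camera_params("wrist")
f=lambda x,y:(238+(x-1.5)/4,122+(y-1.5)/4)
print("tip",ray(*f(317,276),144.8,P),"hole",ray(*f(305,210),95,P))
# block top corners (front edge 335: 182..428; back 90: 180..438)
for q in((182,335),(430,335),(438,91),(179,91)): print(ray(*f(*q),95,P).round(1))
E
```

```text
tip [456.65860564 309.74170337 144.8       ] hole [453.63227897 311.0529914   95.        ]
[421.8 278.   95. ]
[485.6 277.9  95. ]
[486.1 341.   95. ]
[423.1 341.2  95. ]
```

Call:
{"op": "apply_moves", "data": {
  "rows": [
    [[-0.0028,0.0007,-0.005,0,0,0,0.01],[0,0,-0.015,0,0,0,0.01],[0,0,-0.015,0,0,0,0.01],[0,0,-0.008,0,0,0,0.01],[0,0,0,0,0,0,0.01],[0,0,0,0,0,0,0.01]]
  ]
}}

```text
t: 15.2
ee_pos: [454.3, 306.7, 205.8]
tcp_rot: [1.209, 1.209, -1.211]
force: [0.3, 0.4, -1.1]
opening: 21.1
```

```bash
python3 - <<'E'
from h import *
s=ctrl.sense();print(s["ee_pos"].round(2),s["force"].round(1),s["opening"])
im,d,P=snap("wrist")
u,v=[int(x) for x in proj(s["ee_pos"]+[0,3,-105],P)];print(u-80,v-70)
save("a9.png",cv2.resize(im[v-70:v+70,u-80:u+80],None,fx=4,fy=4,interpolation=cv2.INTER_CUBIC))
E
```

```text
[454.28 306.66 205.75] [ 0.3  0.4 -1.1] 21.122709117018267
238 122
```

View pics/a9.png

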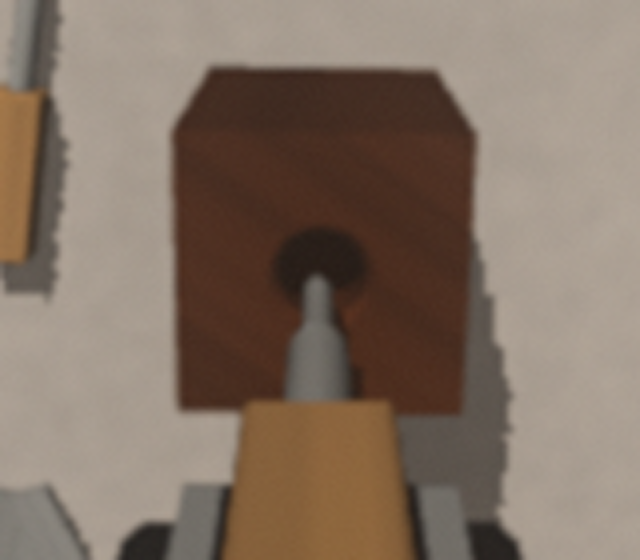

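The point at (317,277) is over the hole mouth, whose centre is about (320,272). Descending.

Call:
{"op": "apply_moves", "data": {
  "rows": [
    [[0.0005,0,-0.012,0,0,0,0.01],[0,0,-0.015,0,0,0,0.01],[0,0,-0.015,0,0,0,0.01],[0,0,-0.015,0,0,0,0.01],[0,0,-0.015,0,0,0,0.01],[0,0,-0.01,0,0,0,0.01],[0,0,0,0,0,0,0.01],[0,0,0,0,0,0,0.01]]
  ]
}}

```text
t: 16.05
ee_pos: [455.1, 306.8, 124.4]
tcp_rot: [1.21, 1.209, -1.21]
force: [0.1, 0.9, -1.0]
opening: 20.9
```

Call:
{"op": "apply_moves", "data": {
  "rows": [
    [[0,0,-0.004,0,0,0,0.01],[0,0,-0.003,0,0,0,0.01],[0,0,-0.002,0,0,0,0.01],[0,0,0,0,0,0,0.01],[0,0,0,0,0,0,0.01]]
  ]
}}

```text
t: 16.55
ee_pos: [455.0, 306.7, 115.3]
tcp_rot: [1.21, 1.209, -1.21]
force: [0.4, -0.8, -0.8]
opening: 21.2
```

Call:
{"op": "apply_moves", "data": {
  "rows": [
    [[0,0,-0.001,0,0,0,0.01],[0,0,0,0,0,0,0.03],[0,0,0,0,0,0,0.05],[0,0,0,0,0,0,0.0854],[0,0,0,0,0,0,0.0854],[0,0,0,0,0,0,0.0854]]
  ]
}}

```text
t: 17.15
ee_pos: [454.9, 306.7, 114.2]
tcp_rot: [1.21, 1.209, -1.21]
force: [0.0, 0.4, 0.3]
opening: 84.7
```

Call:
{"op": "apply_moves", "data": {
  "rows": [
    [[0,0,0,0,0,0,0.0854],[0,0,0.01,0,0,0,0.0854],[0,0,0.03,0,0,0,0.0854],[0,0,0.04,0,0,0,0.0854],[0,0,0.04,0,0,0,0.0854],[0,0,0.03,0,0,0,0.0854],[0,0,0.03,0,0,0,0.0854],[0,0,0,0,0,0,0.0854]]
  ]
}}

```text
t: 17.95
ee_pos: [457.7, 308.0, 301.1]
tcp_rot: [1.219, 1.204, -1.199]
force: [-0.8, -0.3, 0.3]
opening: 85.4
```

```bash
python3 - <<'E'
from h import *
s=ctrl.sense();print(s["ee_pos"].round(2),s["force"].round(1),s["opening"])
im,d,P=snap("wrist");X=fcloud(d,P)
rects(X,[("picktop",(455,307),30,155,180),("block",(456,307),48,88,100),("box",(621,22),190,112,128),("handle",(553,24),90,150,175)])
im,d,P=snap("scene");X=cloud(d,P)
rects(X,[("pick",(455,307),30,105,180),("handle",(550,22),100,140,175)])
E
```

```text
[457.67 308.04 301.1 ] [-0.8 -0.3  0.3] 85.3560989895896
picktop 566 [454.  310.5] [22.7 20.9] 89.5 z [162.5 164.8 166.1]
block 2220 [453.4 309.2] [65.2 64.3] 89.1 z [93.6 95.  96.3]
box 5628 [620.5  25.3] [265.2 252.3] 87.9 z [115.  119.5 120.9]
handle 84 [551.8  77.8] [ 9.3 11.1] 82.4 z [151.3 158.7 163.6]
pick 187 [456.4 308.1] [22.2 25.2] 89.8 z [109.3 147.  164.7]
handle 191 [553.6  24.3] [111.  12.] 87.7 z [144.5 160.4 163.9]
```

The pick stands seated: top at 165 mm, within about 1.5 mm of the block centre. Next is the lid handle.

Call:
{"op": "apply_moves", "data": {
  "rows": [
    [[0.008,-0.02,0,0,0,-0.006,0.0854],[0.013,-0.04,0,0,0,-0.005,0.0854],[0.013,-0.04,-0.01,0,0,-0.005,0.0854],[0.013,-0.04,-0.01,0,0,-0.005,0.0854],[0.013,-0.04,-0.01,0,0,-0.005,0.0854],[0.013,-0.04,-0.01,0,0,-0.005,0.0854],[0.013,-0.04,-0.015,0,0,0,0.0854],[0.009,-0.025,-0.015,0,0,0,0.0854]]
  ]
}}

```text
t: 18.85
ee_pos: [549.3, 19.0, 221.9]
tcp_rot: [1.233, 1.195, -1.237]
force: [-0.0, 0.3, -0.8]
opening: 85.1
```

Call:
{"op": "apply_moves", "data": {
  "rows": [
    [[0,0,0,0,0,0,0.0854],[0,0,0,0,0,0,0.0854]]
  ]
}}

```text
t: 19.05
ee_pos: [548.6, 21.6, 222.2]
tcp_rot: [1.233, 1.197, -1.237]
force: [0.0, 0.2, -0.8]
opening: 85.3
```

```bash
python3 - <<'E'
from h import *
s=ctrl.sense();print(s["ee_pos"].round(2),s["tcp_rot"].round(3),s["opening"])
im,d,P=snap("wrist");X=fcloud(d,P)
rects(X,[("handle",(553,24),70,150,175),("box",(621,22),190,112,128)])
save("a10.png",im)
E
```

```text
[548.59  21.6  222.23] [ 1.233  1.197 -1.237] 85.3107378173281
handle 2399 [550.9  26.4] [110.   12.1] 87.9 z [159.5 163.1 164.6]
box 62665 [621.4  23.3] [265.5 252. ] 88.3 z [115.2 119.1 121. ]
```

View pics/a10.png

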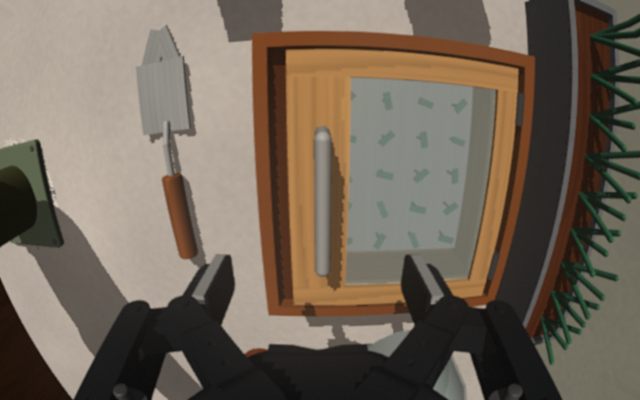

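Bar at (322,200), shut lid, fingers straddling. I'll centre on it, lower and grip.

Call:
{"op": "apply_moves", "data": {
  "rows": [
    [[0.0027,0.0025,-0.02,0,0,0,0.0854],[0,0,-0.025,0,0,0,0.0854],[0,0,-0.025,0,0,0,0.0854],[0,0,-0.012,0,0,0,0.0854],[0,0,0,0,0,0,0.0854]]
  ],
  "squeeze": 50
}}

```text
t: 19.6
ee_pos: [550.9, 25.5, 140.6]
tcp_rot: [1.23, 1.198, -1.234]
force: [-0.1, -0.2, -0.8]
opening: 85.4
```

Call:
{"op": "apply_moves", "data": {
  "rows": [
    [[0,0,0,0,0,0,0.04],[0,0,0,0,0,0,0.02],[0,0,0,0,0,0,0.005],[0,0,0,0,0,0,0.005],[0,0,0,0,0,0,0.005],[0,0,0,0,0,0,0.005],[0,0,0,0,0,0,0.005],[0,0,0,0,0,0,0.005]]
  ]
}}

```text
t: 20.4
ee_pos: [551.9, 24.2, 142.9]
tcp_rot: [1.232, 1.195, -1.234]
force: [-3.2, 0.0, 5.1]
opening: 9.9
```

```bash
python3 - <<'E'
from h import *
s=ctrl.sense();print(s["ee_pos"].round(2),s["tcp_rot"].round(3),s["joint_pos"].round(2),s["force"].round(1),s["opening"])
th=np.linspace(0,np.pi/4,17);f=th/2
x=-175*np.cos(th)+44*np.sin(th)-19*np.sin(f); z=175*np.sin(th)+44*np.cos(th)-19*np.cos(f)
print(np.c_[np.diff(x),np.diff(z)].round(1).tolist(),f[1])
E
```

```text
[551.9   24.16 142.94] [ 1.232  1.195 -1.234] [-0.11  0.25  1.68 -0.    1.21 -0.08] [-3.2  0.   5.1] 9.899987908469598
[[1.9, 8.5], [2.3, 8.4], [2.7, 8.3], [3.1, 8.1], [3.5, 8.0], [3.9, 7.8], [4.3, 7.6], [4.6, 7.3], [5.0, 7.1], [5.3, 6.8], [5.7, 6.5], [6.0, 6.2], [6.3, 5.9], [6.5, 5.6], [6.8, 5.3], [7.1, 4.9]] 0.02454369260617026
```

Call:
{"op": "apply_moves", "data": {
  "rows": [
    [[0.001,0,0.004,0,0.012,0,0.005],[0.001,0,0.0045,0,0.012,0,0.005],[0.0012,0,0.0042,0,0.012,0,0.005],[0.0012,0,0.0042,0,0.012,0,0.005],[0.0027,0,0.0083,0,0.025,0,0.005],[0.0031,-0.0001,0.0081,0,0.025,0,0.005],[0,0,0,0,0,0,0.005]]
  ]
}}

```text
t: 21.1
ee_pos: [562.1, 23.8, 176.3]
tcp_rot: [1.181, 1.268, -1.309]
force: [-7.0, -2.2, -1.0]
opening: 9.8
```

```bash
cat >> h.py <<'E'
def lid():
    im,d,P=snap("scene");X=cloud(d,P);np.savez("lid",im=im,X=X)
    c,s=np.cos(np.radians(1.8)),np.sin(np.radians(1.8))
    q=X-[621.6,21.5,0]; bx=c*q[...,0]-s*q[...,1]; by=s*q[...,0]+c*q[...,1]
    m=(abs(by)<112)&(bx>-60)&(bx<100)&(X[...,2]>121); 
    # angle about the hinge of lid top points away from the bar
    for lo,hi in((-110,-60),(60,110)):
        k=m&(by>lo)&(by<hi); r=np.hypot(bx[k]-105,X[...,2][k]-114); a=np.degrees(np.arctan2(X[...,2][k]-114,105-bx[k])-np.arcsin(np.clip(6/np.maximum(r,7),-1,1)))
        print("lid side",lo,len(a),np.percentile(a,[20,50,80]).round(1) if len(a) else None)
    return im
E
python3 - <<'E'
from h import *
s=ctrl.sense();print(s["ee_pos"].round(2),s["tcp_rot"].round(3),s["force"].round(1),s["opening"]); lid()
E
```

```text
[562.14  23.82 176.31] [ 1.181  1.268 -1.309] [-7.  -2.2 -1. ] 9.808616430125458
lid side -110 869 [ 6.4  8.6 10.4]
lid side 60 1133 [ 7.  9. 11.]
```

The lid follows. Continuing along the arc.

Call:
{"op": "apply_moves", "data": {
  "rows": [
    [[0.0035,-0.0001,0.008,0,0.025,0,0.005],[0.0039,-0.0001,0.0078,0,0.025,0,0.005],[0.0043,-0.0001,0.0076,0,0.025,0,0.005],[0.0046,-0.0001,0.0073,0,0.025,0,0.005],[0.005,-0.0001,0.0071,0,0.025,0,0.005],[0.0053,-0.0002,0.0068,0,0.025,0,0.005],[0,0,0,0,0,0,0.005]]
  ]
}}

```text
t: 21.85
ee_pos: [589.5, 22.9, 221.6]
tcp_rot: [1.1, 1.373, -1.419]
force: [-6.9, -2.6, 2.6]
opening: 10.0
```

```bash
python3 - <<'E'
from h import *
s=ctrl.sense();print(s["ee_pos"].round(2),s["tcp_rot"].round(3),s["force"].round(1),s["opening"]); lid()
E
```

```text
[589.52  22.89 221.63] [ 1.1    1.373 -1.419] [-6.9 -2.6  2.6] 10.035033027711284
lid side -110 1009 [22.6 25.4 27.4]
lid side 60 2777 [25.3 68.3 76.4]
```

Call:
{"op": "apply_moves", "data": {
  "rows": [
    [[0.0057,-0.0002,0.0065,0,0.025,0,0.005],[0.006,-0.0002,0.0062,0,0.025,0,0.005],[0.0063,-0.0002,0.0059,0,0.025,0,0.005],[0.0065,-0.0002,0.0056,0,0.025,0,0.005],[0.0068,-0.0002,0.0053,0,0.025,0,0.005],[0.0071,-0.0002,0.0049,0,0.025,0,0.005],[0,0,0,0,0,0,0.005],[0,0,0,0,0,0,0.005]]
  ]
}}

```text
t: 22.7
ee_pos: [627.8, 21.7, 256.1]
tcp_rot: [1.012, 1.476, -1.526]
force: [-5.7, -2.6, 2.3]
opening: 10.2
```

```bash
python3 - <<'E'
from h import *
from scipy.spatial.transform import Rotation as Ro
s=ctrl.sense();print(s["ee_pos"].round(2),s["force"].round(1),s["joint_vel"].round(3),s["opening"]); im=lid()
d=Ro.from_rotvec(s["tcp_rot"]).as_matrix()[:,0];g=s["ee_pos"]-19*d;print("dir",d.round(3),"grasp",g.round(1))
q=g-[621.6,21.5,0]; bx=np.cos(.0314)*q[0]-np.sin(.0314)*q[1]; 
for h in(104,105,106):print("angle from grasp",np.degrees(np.arctan2(g[2]-114,h-bx)-np.arctan2(44,175)),np.hypot(g[2]-114,h-bx))
# plane fit of the lid in the far-from-gripper strip
X=np.load("lid.npz")["X"];c,sn=np.cos(.0314),np.sin(.0314);q=X-[621.6,21.5,0];bx=c*q[...,0]-sn*q[...,1];by=sn*q[...,0]+c*q[...,1]
for lo,hi in((-110,-50),(50,110)):
    m=(by>lo)&(by<hi)&(bx>-45)&(bx<95)&(abs(X[...,2]-114-(105-bx)*np.tan(.785))<35)
    p=np.polyfit(bx[m],X[...,2][m],1);print(lo,m.sum(),"slope deg",np.degrees(np.arctan(-p[0])))
save("a11.png",cv2.resize(im[120:320,180:500],None,fx=2.4,fy=2.4))
rects(X,[("pick",(455,307),30,105,180)])
E
```

```text
[627.77  21.67 256.1 ] [-5.7 -2.6  2.3] [-0.002 -0.008  0.012 -0.    -0.011  0.   ] 10.152239925842062
lid side -110 712 [38.1 41.4 43.8]
lid side 60 3571 [42.9 73.7 82.7]
dir [-0.389 -0.001 -0.921] grasp [635.2  21.7 273.6]
angle from grasp 46.344182549265284 183.4515358736787
angle from grasp 46.0731968191907 183.9466632152903
angle from grasp 45.80367198325026 184.4458831247454
-110 782 slope deg 44.82830429611065
50 1686 slope deg 45.41643041102392
pick 185 [457.7 308. ] [23.3 22.2] 0.7 z [109.2 147.  164.8]
```

View pics/a11.png

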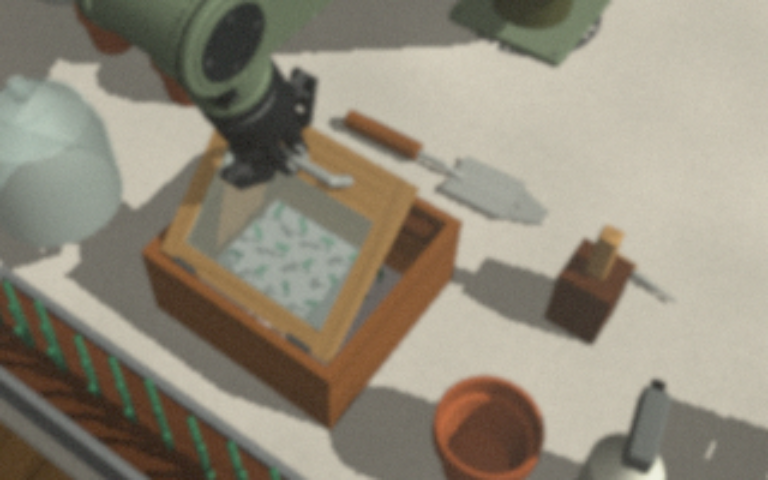

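The view shows the lid held open with the gripper on its bar at (300,165) and the pick upright in its block at (605,255). Plane slope and grasp geometry both give about 45°. I'll let it settle, then hand in.

Call:
{"op": "apply_moves", "data": {
  "rows": [
    [[0,0,0,0,0,0,0.005],[0,0,0,0,0,0,0.005],[0,0,0,0,0,0,0.005],[0,0,0,0,0,0,0.005],[0,0,0,0,0,0,0.005],[0,0,0,0,0,0,0.005],[0,0,0,0,0,0,0.005],[0,0,0,0,0,0,0.005]]
  ]
}}

```text
t: 23.55
ee_pos: [627.5, 21.7, 256.0]
tcp_rot: [1.012, 1.476, -1.526]
force: [-5.2, -2.8, 3.2]
opening: 10.0
```

```bash
python3 - <<'E'
from h import *
s=ctrl.sense();print(s["ee_pos"].round(2),s["force"].round(1),s["joint_vel"].round(4),s["opening"])
if abs(s["ee_pos"]-[627.8,21.7,256.1]).max()<2: print(ctrl.job_done())
E
```

```text
[627.53  21.66 255.95] [-5.2 -2.8  3.2] [-0.0012 -0.0004  0.0002 -0.0006  0.     -0.001 ] 9.977977355819927
the job is handed in; nothing more can be done
None
```

I ran the seam in one pass, stood the pick back in its block and handed the job in with the gripper holding the lid at about 45°. That took about 24 s of robot time; `job_done` gives no verdict.

- **Seam:** I ran the pick's point along the seam left to right at about 4 cm/s. It was about 111 mm above the table and stayed within about 1 mm of the groove's centre line. I did not photograph the point at the right end; that position comes from the arm readings.
- **Pick:** It stands upright in its block and is let go. Its top is at 165 mm, as it was at the start, and about 1.5 mm from the block's centre.
- **Lid:** The lid's slope in the depth picture gave 44.8° and 45.4°, and the grasp position gave about 46°. A rougher depth estimate gave 41–43° on one side; on the other it was spoilt by points on the gripper. The usable figures are all within the 6° allowed. The arm was still when I handed in.
- **Disagreements:** The fingers read 10 mm on the 12 mm bar, although the bar followed without slipping. The wrist and fixed cameras differed by 2–3 mm on the pick's position, so I lined up the point by eye in the wrist pictures.
- **Bystanders:** I did not re-measure them at the end. No unexpected contact forces showed, and in the last picture the ones in view (the trowel, cloche, a pot and the mister) look in place.

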